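# Refit the lever of a rotary isolator switch

### The arm

A 6-joint arm with a two-finger parallel gripper is mounted at the origin on a cart in front of the work surface, level with it; the furniture and walls round the work are solid. World frame = base frame: x ahead of the robot, y to its left, z up, the work surface at z = 0. Lengths are in m, angles in rad, forces in N, time in s.
With the tool pointing down it reaches from about 0.275 to 0.85 m from the base axis. Payload 19 kg.
Tool frame: the origin (TCP) lies on the centre line of the jaws, within the pads' length; the fingertips stand 17 mm ahead of it and the grasp point (between the pads) lies 2 mm behind it (r.nose_length is the distance from the TCP to the fingertips, in m); z points along the fingers, y is the line along which they close (so a half turn about z gives the same grasp; the last joint's range is limited). The gripper opens to 85 mm and grips with 20 to 120 N. Pads are 22 mm wide; open, the fingers measure 114 mm over their backs; the gripper's body (76 mm by 85 mm) begins 54 mm behind the grasp point. The pads swing forward as they close: fully open they stand 13 mm farther back than shut.
Start: joints at [-0.134, 0.15, 1.437, -0, 1.554, -0.134], TCP at [0.575, -0, 0.248] pointing down, gripper open.
Joint ranges: [-2.8, 2.8], [-0.68, 2.1], [0.12, 2.68], [-1.39, 4.53], [0.16, 2.79], [-2.81, 2.81]. Speed limits (rad/s): [1.89, 1.89, 2.22, 3.01, 3.01, 3.01].

### API

Orientations are given as [roll, pitch, yaw] about the fixed x, y, z axes, in that order (R = Rz(yaw) Ry(pitch) Rx(roll)).
In Python, from plant import status, vision, r gives the robot as it stands.
- The arm moves only by the shell command python3 -m pendant 'ROWS' [FORCE]. ROWS is JSON, a list of rows, each a list of 3 entries, a list of its own where there are three numbers: the closure, from 0 (fully open) to 1 (shut), then the shift along the world's x, y, z scaled (see below), then the turn about the world's z scaled (see below). In form: [[fingers, [tx, ty, tz], turn], ...]. A call has 1 to 12 rows; each row is the pose to reach, as a shift and turn from the pose commanded when the call began, turning the shorter way round; what a row does not reach only later rows make up. The controller multiplies each number of a shift by 0.25 m and each number of a turn by 360 degrees. A row lasts 1/10 s, in which the tool goes at most 50 mm and 8.59 degrees, less where a joint would pass 70% of its speed; a pose out of reach is approached as far as the arm can. A call with a number of a shift or a turn outside -1 to 1 is refused whole. A call with a gripper value outside its range is refused whole. The fingers move at their own pace and stop on an object; FORCE is the grip in N (left out, the last holds). Time passes only in rows, so rows that repeat a pose let the fingers close. It gives the time, the measured TCP pose, the force, the opening and the grip force at its end, in the units of the state.
- status.observe(): the state, without advancing time (a new reading comes with each control period).
- vision.snapshot(name): name is "scene" or "side" or "wrist"; returns the picture (480x640x3 uint8, red, green, blue); there is no depth.
- vision.camera_model(name): a dict with "fx", "fy", "cx", "cy" (pixels), "rvec" (rotation vector, rad) and "tvec" (3), from world to camera coordinates, as OpenCV has them. Camera axes: x right, y down, z forward; pixel columns grow to the right and rows downward; lengths in m; the calibration is good to about 2 mm. A picture is of the moment at which its call begins: read the wrist's pose just before it. camera_model takes no time and is no camera call; for the wrist camera it gives the pose at the moment of the call.
- r.close_job(): hands the job in; it is judged then, once.
The state is a dict: "time": time; "q": joint angles; "joint_velocities": joint speeds; "effort": joint torques, N m; "ee_pos": TCP position; "tcp_rot": TCP orientation; "ft_force": force on the tool from outside, world axes, zero at the start; "wrist_torque": the same for the moment, N m; "gripper_width": finger opening in m; "grasp_force": force on a finger pad.
Only numpy, scipy, OpenCV 4.12 (cv2) and the standard library are available. Lean on these libraries where they do the work, as an engineer would, in place of code of your own. Each camera call takes 0.05 s, during which the arm holds its last target. There are 200 camera calls.

### The job

The rotary isolator switch on the bench has lost its operating lever. Pick up the lever whose hole has a keyway, turn it so that the keyway matches the key on the upright shaft, thread it on and push it fully home until it lies flat on the black turret; then let go. The other, shorter lever with the plain small hole belongs to another switch.

Things in the scene. Friction and masses are not known exactly. Their poses are not given: they have to be found in the camera images.
- lever_grip (a point): Grip point on the arm of the keyed lever: bare aluminium, 120 mm from hole axis to arm end, black sleeve on the last 45 mm; lies flat, 0.1 to 0.2 kg, balances 10 to 15 mm from the hole axis. The point is 44 mm from the hole axis, half-way up the arm, 23 mm above the lever's underside; the arm is 16 mm wide, 14 mm high and 16 mm clear of the bench. x along the arm away from the hole, z up.
- lever_hole (a point): Centre of the keyed lever's hole, at its underside. Round boss 46 mm across, 30 mm high, hole 28 mm right through, with a keyway 17 mm wide on the arm's side, out to 23 mm from the axis. x along the keyway and arm, z up. (The other lever, not listed: 85 mm long, 34 mm boss, plain 14 mm hole.)
- shaft_seat (a point): Foot of the upright steel shaft, on its axis, at the top of the black turret where the lever must lie. The shaft is 22 mm thick, tapers over its last 12 mm to 8 mm, ends 37 mm above. One key, 10 mm wide, sticks out to 19 mm from the axis; its rounded top slopes, highest 27 mm above. x along the key (the fitted arm points this way), z up. Stiff to turn.
- isolator: The switch, lying on its back, fixed to the bench: grey body 96 x 70 mm, 36 mm high, on it a black turret 64 mm across with its top 50 mm above the bench. Origin at the centre of the underside, x along the long side; the shaft is at the centre but the key may point up to 40 degrees off x.

How it is judged:
By the outcome, as a careful person would: the job done as asked, in the order asked, and still so for the second after the job is handed in, with the robot touching nothing.
It also fails if it takes over 35 s, if anything falls off the work surface, if the arm or the gripper's body presses on something with over 40 N, if the wrist force passes 120 N, or if a joint passes its speed limit or range.

## Working session

There is one attempt and no reset: what is moved stays moved. The work goes in short steps, Python scripts to look and compute and a shell command to move; the robot and the scene stay as the last step left them, time stands still between calls to the robot, and variables do not carry over. Pictures are saved under pics/ and viewed, at most 10 in all, crops included, and the job is handed in when it is done.

```bash
mkdir -p pics; ls; cat > h.py <<'E'
import numpy as np,cv2
from plant import status,vision,r
def model(n):
    m=vision.camera_model(n);K=np.array([[m['fx'],0,m['cx']],[0,m['fy'],m['cy']],[0,0,1.]])
    return K,cv2.Rodrigues(np.array(m['rvec'],float))[0],np.array(m['tvec'],float).ravel()
def ray(M,u,v):
    K,R,t=M;d=R.T@np.linalg.inv(K)@[u,v,1.];return -R.T@t,d
def atz(M,u,v,z):
    c,d=ray(M,u,v);return c+d*(z-c[2])/d[2]
def proj(M,p):
    K,R,t=M;q=K@(R@np.asarray(p,float)+t);return q[:2]/q[2]
def save(n,f):
    im=vision.snapshot(n);cv2.imwrite('pics/'+f,cv2.cvtColor(im,cv2.COLOR_RGB2BGR));return im
E
python3 - <<'E'
from h import *
import pickle
s=status.observe();print(s['ee_pos'],s['tcp_rot'],s['time'],s['gripper_width'])
M={n:model(n) for n in('scene','wrist','side')};pickle.dump(M,open('M0.pkl','wb'))
for n in M: save(n,n+'0.png')
for n in M: print(n,ray(M[n],320,240),M[n][0][0,0])
E
```

```text
pics
[5.74780735e-01 8.25763929e-06 2.47698789e-01] [-3.14042174e+00 -1.64646825e-04  1.57077997e+00] 0.0 0.08528792478883664
scene (array([0.2235985 , 0.48592395, 0.58291335]), array([ 0.37057454, -0.67513367, -0.6381906 ])) 482.8633222148405
wrist (array([0.57448241, 0.06766525, 0.37081847]), array([-0.0046138 , -0.26289184, -0.96482963])) 358.08813446626465
side (array([0.51615691, 0.66141122, 0.56245897]), array([-0.01399032, -0.83386763, -0.55179321])) 452.38096021129155
```

View pics/scene0.png

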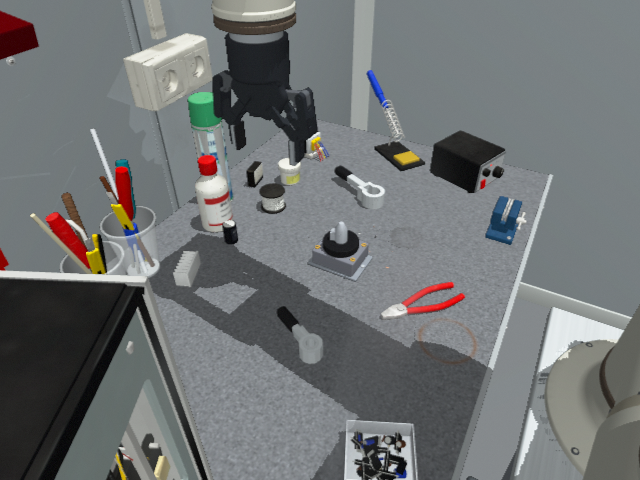

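View pics/wrist0.png

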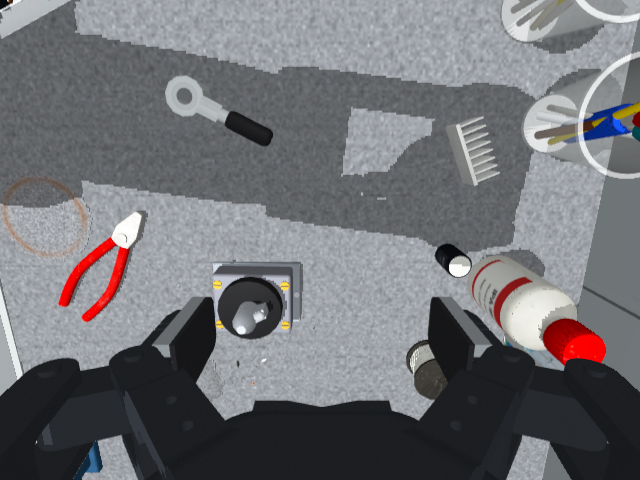

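The scene view shows two levers, at about (310,347) and (370,195), with the isolator at (340,250). The wrist view shows one lever at (185,96) and the shaft at (250,310). I'll enlarge these areas.

```bash
python3 - <<'E'
from h import *
a=cv2.imread('pics/scene0.png');w=cv2.imread('pics/wrist0.png')
f=lambda i,x,y,wd,h:cv2.resize(i[y:y+h,x:x+wd],(400,300),interpolation=cv2.INTER_CUBIC)
m=np.vstack([np.hstack([f(a,265,295,100,75),f(a,320,150,100,75)]),np.hstack([f(w,150,60,133,100),f(w,200,250,120,90)])])
cv2.imwrite('pics/m1.png',m)
E
```

```text
(no output)
```

View pics/m1.png

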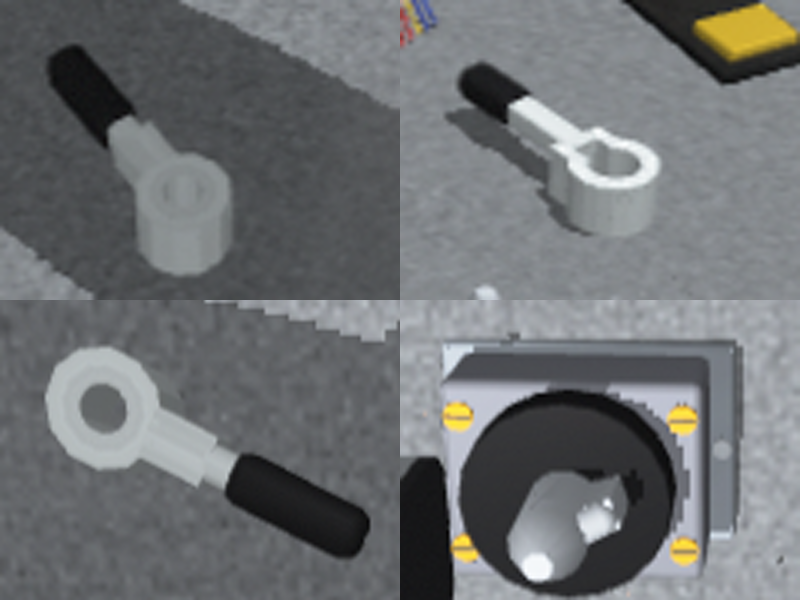

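The keyed lever is the one at scene (372,190), with its sleeve end at (335,169). The other, at scene (310,347), has the plain hole. The shaft tip is at wrist (241,330), and the key points to image right and slightly up.

```bash
python3 - <<'E'
from h import *
import pickle
M=pickle.load(open('M0.pkl','rb'))
h=atz(M['scene'],372,190,.03);e=atz(M['scene'],336,170,.025)
print('hole',h,'end',e,np.linalg.norm((e-h)[:2]),np.degrees(np.arctan2(*(e-h)[1::-1])))
print('shaft',atz(M['wrist'],241.4,330,.087),atz(M['wrist'],250,307.7,.05))
d=(e-h)[:2];d/=np.linalg.norm(d);print('grip',h[:2]+.044*d)
for a,b in((335,220),):pass
E
```

```text
hole [ 0.52663213 -0.29028418  0.03      ] end [ 0.630913   -0.33264056  0.025     ] 0.11255471003486496 -22.1058053710772
shaft [ 0.50364614 -0.09201037  0.087     ] [ 0.50428729 -0.08849567  0.05      ]
grip [ 0.56739771 -0.30684218]
```

```bash
python3 -m pendant '[[0,[-0.03,-1,0],0.189],[0,[-0.03,-1,0],0.189],[0,[-0.03,-1,0],0.189],[0,[-0.03,-1,0],0.189],[0,[-0.03,-1,0],0.189],[0,[-0.03,-1,0],0.189],[0,[-0.03,-1,0],0.189],[0,[-0.03,-1,0],0.189],[0,[-0.03,-1,0],0.189],[0,[-0.03,-1,0],0.189],[0,[-0.03,-1,0],0.189]]'; python3 -m pendant '[[0,[0,-0.2,-0.08],0],[0,[0,-0.2,-0.12],0],[0,[0,-0.2,-0.12],0],[0,[0,-0.2,-0.12],0]]'; python3 - <<'E'
from h import *
import pickle
s=status.observe();print(s['ee_pos'],s['tcp_rot'],s['q'],s['time'],s['ft_force'],s['wrist_torque'])
pickle.dump(model('wrist'),open('M1.pkl','wb'));save('wrist','w1.png')
E
```

```text
time: 1.25
ee_pos: [0.5674, -0.25, 0.2481]
tcp_rot: [-3.142, -0.0, 2.756]
ft_force: [0.3, -0.6, -0.2]
gripper_width: 0.0851
grasp_force: 0.0
time: 1.65
ee_pos: [0.5675, -0.2995, 0.2185]
tcp_rot: [3.141, -0.0, 2.757]
ft_force: [-0.6, 0.5, 0.3]
gripper_width: 0.085
grasp_force: 0.0
[ 0.56749816 -0.29953105  0.21848577] [ 3.14140759e+00 -3.17348107e-04  2.75743964e+00] [-6.05670748e-01  3.00366305e-01  1.31527700e+00  1.10924047e-04
  1.52629961e+00 -1.79231898e+00] 1.65 [-0.60370969  0.53292854  0.27903411] [-0.01134021  0.00865086 -0.01787055]
```

View pics/w1.png

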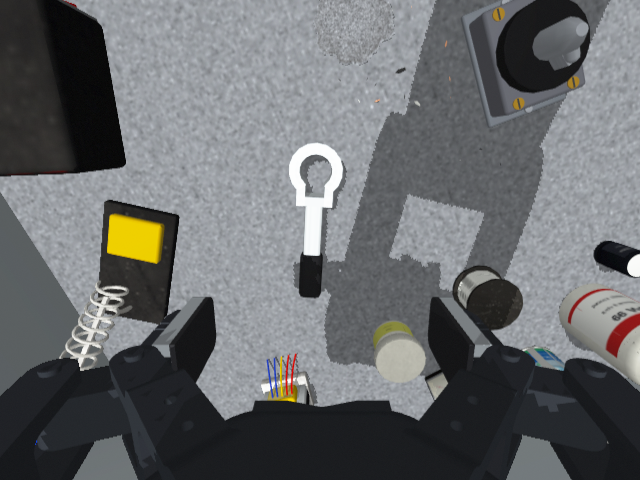

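The keyed lever's boss is centred at about (316,170) and its arm end is at (310,296). The nearest tall object beside it is the solder stand on the left, and it is clear of the fingers.

```bash
python3 - <<'E'
from h import *
import pickle
M=pickle.load(open('M1.pkl','rb'))
h=atz(M,316,171,.03);e=atz(M,310.5,296,.026)
m=atz(M,313.5,230,.03)
print('hole',h,'end',e,np.linalg.norm((e-h)[:2]),np.degrees(np.arctan2(*(e-h)[1::-1])),np.degrees(np.arctan2(*(m-h)[1::-1])))
d=(e-h)[:2];d/=np.linalg.norm(d);g=h[:2]+.044*d
p=status.observe()['ee_pos'];print(g,(g-p[:2])/.25,(.021-p[2])/.25)
print('seat',atz(M,541.5,44,.05),'tip',atz(M,581,29,.087))
i=cv2.imread('pics/w1.png');print([ (v,np.where(i[v,260:370].mean(1)>240)[0][[0,-1]]+260) for v in (215,225,235,245,250)])
E
```

```text
hole [ 0.5250847  -0.28719377  0.03      ] end [ 0.63213747 -0.33672574  0.026     ] 0.11795639460185992 -24.829383536433102 -24.71435728671201
[ 0.56501744 -0.30567015] [-0.01075158 -0.02518732] -0.7922670543669198
seat [ 0.50090673 -0.09826604  0.05      ] tip [ 0.5022892  -0.09542445  0.087     ]
[(215, array([306, 319])), (225, array([306, 319])), (235, array([305, 318])), (245, array([305, 318])), (250, array([305, 317]))]
```

```bash
python3 -m pendant '[[0,[-0.01,-0.025,-0.15],-0.008],[0,[-0.01,-0.025,-0.35],-0.008],[0,[-0.01,-0.025,-0.55],-0.008],[0,[-0.01,-0.025,-0.7],-0.008],[0,[-0.01,-0.025,-0.79],-0.008],[0,[-0.01,-0.025,-0.79],-0.008],[0.5,[-0.01,-0.025,-0.79],-0.008],[1,[-0.01,-0.025,-0.79],-0.008],[1,[-0.01,-0.025,-0.79],-0.008],[1,[-0.01,-0.025,-0.79],-0.008],[1,[-0.01,-0.025,-0.79],-0.008],[1,[-0.01,-0.025,-0.79],-0.008]]' 80;  python3 -m pendant '[[1,[0,0,0],0],[1,[0,0,0],0]]'
```

```text
time: 2.9
ee_pos: [0.5652, -0.3065, 0.0216]
tcp_rot: [-3.141, 0.001, 2.708]
ft_force: [-1.4, 0.8, 6.7]
gripper_width: 0.0147
grasp_force: 77.9
time: 3.1
ee_pos: [0.5652, -0.3065, 0.0216]
tcp_rot: [-3.141, 0.001, 2.708]
ft_force: [-0.6, 0.1, 6.6]
gripper_width: 0.0144
grasp_force: 77.9
```

```bash
python3 -m pendant '[[1,[0,0,0.1],0],[1,[0,0,0.3],0],[1,[0,0,0.5],0],[1,[0,0,0.56],0],[1,[0.06,0.2,0.56],0.023],[1,[0.1,0.4,0.56],0.046],[1,[0.12,0.6,0.56],0.069],[1,[0.14,0.8,0.56],0.092],[1,[0.16,1,0.56],0.115],[1,[0.16,1,0.56],0.138],[1,[0.16,1,0.56],0.138],[1,[0.16,1,0.56],0.138]]'; python3 - <<'E'
from h import *
import pickle
s=status.observe();print(s['ee_pos'],s['tcp_rot'],s['q'],s['time'],s['ft_force'],s['gripper_width'])
pickle.dump(model('wrist'),open('M2.pkl','wb'));save('wrist','w2.png')
save('side','s2.png')
E
```

```text
time: 4.3
ee_pos: [0.6048, -0.0567, 0.1604]
tcp_rot: [-3.142, -0.0, -2.713]
ft_force: [0.0, -0.2, -1.5]
gripper_width: 0.0147
grasp_force: 78.8
[ 0.60483809 -0.05674279  0.16041969] [-3.14158044e+00 -4.97929420e-04 -2.71271376e+00] [-2.20143775e-01  2.60673381e-01  1.48461109e+00 -3.15449176e-04
  1.39669750e+00 -2.21976430e+00] 4.3 [ 0.03915424 -0.19785616 -1.5292663 ] 0.01465382694084826
```

View pics/w2.png

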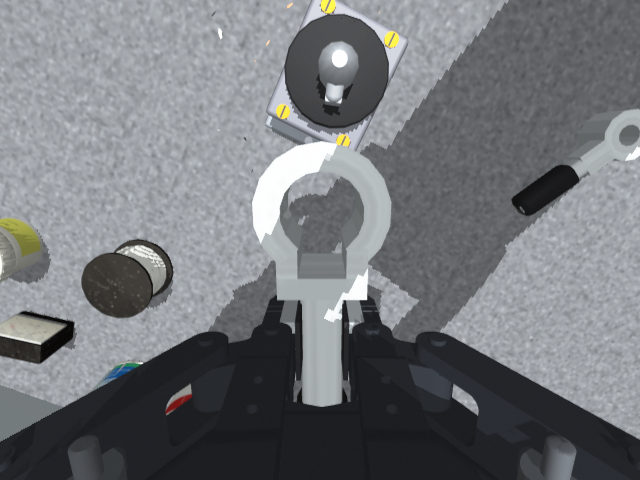

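The lever is held squarely, with its boss top centred at about (321,210) and the arm straight down the image. The shaft tip is at (340,58) and the key points down towards (333,98). I'll enlarge the shaft.

```bash
python3 - <<'E'
from h import *
a=cv2.imread('pics/w2.png')
m=np.vstack([cv2.resize(a[10:130,280:400],(600,600),interpolation=cv2.INTER_CUBIC)])
cv2.imwrite('pics/m2.png',m)
E
```

```text
(no output)
```

View pics/m2.png

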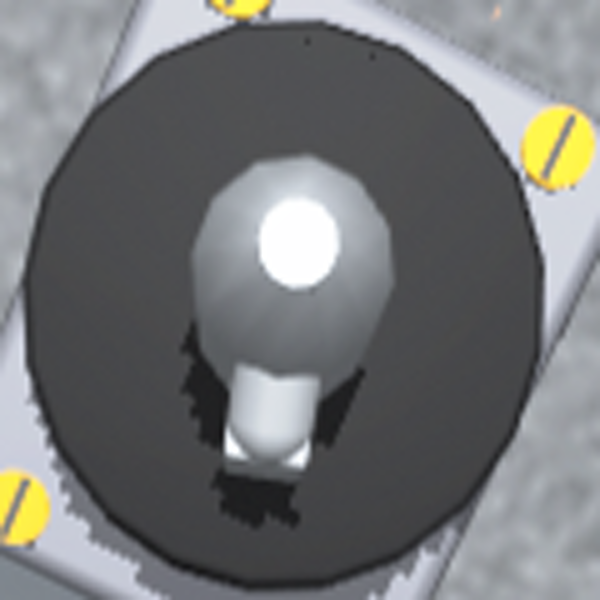

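```bash
cat > fit.py <<'E'
from h import *
from scipy.optimize import least_squares as ls
def key(M,tip,cen,c):  # c: base L,R corners, top L,R corners
    def f(p):
        x,y,a=p;e=np.array([np.cos(a),np.sin(a)]);n=np.array([-e[1],e[0]])
        P=lambda u,v,z:proj(M,[*(np.array([x,y])+u*e+v*n),.05+z])
        return np.concatenate([P(0,0,.037)-tip,P(0,0,0)-cen,P(.019,-.005,0)-c[0],P(.019,.005,0)-c[1],.5*(P(.010,-.005,.0255)-c[2]),.5*(P(.010,.005,.0255)-c[3])])
    best=min((ls(f,[.502,-.094,a]) for a in(0,.5)),key=lambda s:s.cost);return best.x,best.fun
E
python3 - <<'E'
from fit import *
import pickle
M=pickle.load(open('M2.pkl','rb'))
q=lambda u,v:np.array([280+u/5,10+v/5])
for sw in(0,1):
    c=[q(225,467),q(308,470),q(238,365),q(320,378)]
    if sw:c=[c[1],c[0],c[3],c[2]]
    p,res=key(M,q(298,242),q(284,305),c);print(p,np.degrees(p[2]),res.round(1))
# lever: boss top circle
zt=.1604-.0216+.03
t=np.linspace(0,2*np.pi,360)
def circ(x,y,R,z):
    pts=np.array([proj(M,[x+R*np.cos(s),y+R*np.sin(s),z]) for s in t]);return pts[:,0].min(),pts[:,0].max(),pts[:,1].min(),pts[:,1].max()
f=lambda p:np.array(circ(p[0],p[1],.023,p[2]))[:3]-[253,391,141]
s=ls(f,[.565,-.075,zt],x_scale=[.01]*3);print('hole',s.x,zt,s.fun)
s2=ls(lambda p:f([*p,zt]),[.565,-.075]);print(s2.x,s2.fun,circ(*s2.x,.014,zt))
d=np.array([.60484,-.05674])-s2.x;print(np.linalg.norm(d),np.degrees(np.arctan2(d[1],d[0])))
E
```

```text
[ 0.50230269 -0.09332974  0.3316084 ] 18.9997620034283 [-0.  -1.3 -0.2  0.2  0.1  0.7 -0.3  1.8 -0.2 -0.8  0.9 -1.1]
[ 0.50228631 -0.09319826  0.31721835] 18.175272831859495 [  0.2  -1.2  -0.    0.3 -16.7  -0.   16.1   2.5  -8.4  -2.1   9.    0.3]
hole [ 0.56369209 -0.07498089  0.1658213 ] 0.16879999999999998 [-8.52651283e-14  5.68434189e-14  5.68434189e-14]
[ 0.56374421 -0.07496087] [-1.69322253  1.69322252  0.16332267] (np.float64(279.00580864109304), np.float64(364.99272870973783), np.float64(170.79436401689352), np.float64(255.4128665737925))
0.04495401742303174 23.91133025339627
```

```bash
python3 -m pendant '[[1,[-0.1,-0.04,0],-0.0155],[1,[-0.2,-0.08,-0.04],-0.0155],[1,[-0.24,-0.088,-0.1],-0.0155],[1,[-0.24,-0.088,-0.16],-0.0155],[1,[-0.24,-0.088,-0.16],-0.0155],[1,[-0.24,-0.088,-0.16],-0.0155]]'; python3 - <<'E'
from h import *
import pickle
s=status.observe();print(s['ee_pos'],s['tcp_rot'],s['time'],s['ft_force'])
M={n:model(n) for n in('scene','wrist','side')};pickle.dump(M,open('M3.pkl','wb'))
I={n:save(n,n+'3.png') for n in M}
f=lambda n,x,y,w,h:cv2.resize(cv2.imread(f'pics/{n}3.png')[y:y+h,x:x+w],(400,300),interpolation=cv2.INTER_CUBIC)
u=proj(M['side'],[.502,-.093,.08]).astype(int);v=proj(M['scene'],[.502,-.093,.08]).astype(int)
print(u,v)
m=np.vstack([np.hstack([f('side',u[0]-60,u[1]-45,120,90),f('scene',v[0]-60,v[1]-45,120,90)]),np.hstack([f('wrist',220,120,200,150),f('wrist',0,0,640,480)])])
cv2.imwrite('pics/m3.png',m)
E
```

```text
time: 5.0
ee_pos: [0.5451, -0.079, 0.1211]
tcp_rot: [-3.142, -0.0, -2.808]
ft_force: [-0.2, 0.2, -1.4]
gripper_width: 0.0144
grasp_force: 78.8
[ 0.54508583 -0.07896653  0.12111627] [-3.14152856e+00 -3.71480612e-05 -2.80795813e+00] 5.0 [-0.22613714  0.22140248 -1.37107244]
[320 232] [340 226]
```

View pics/m3.png

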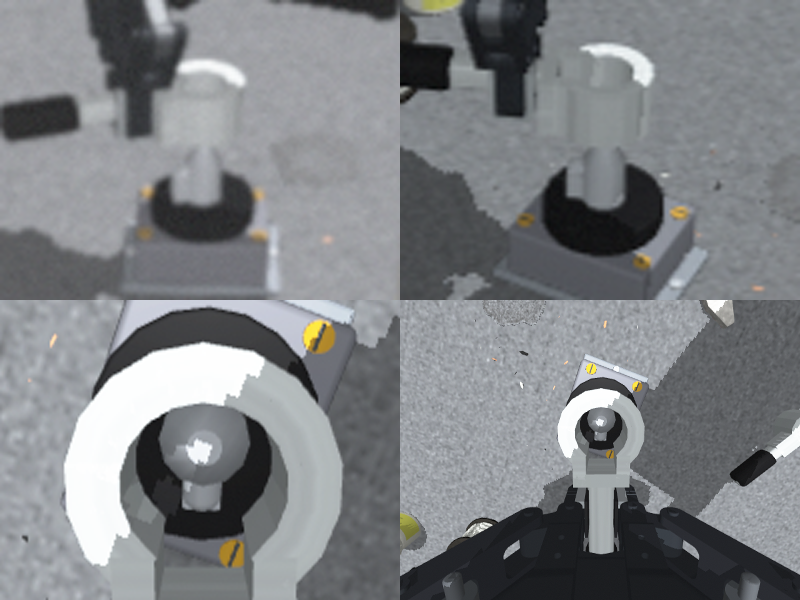

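The three views agree: the shaft tip shows centred in the hole at wrist (320,193), and the key lines up with the keyway. I'll lower it gently.

```bash
python3 - <<'E'
from h import *
import pickle
M=pickle.load(open('M3.pkl','rb'));a=-2.80796
print('tip',atz(M['wrist'],320.5,193.5,.087),'hole',np.array([.5451,-.0790])+.0449*np.array([np.cos(a),np.sin(a)]))
E
python3 -m pendant '[[1,[0,0,-0.02],0],[1,[0,0,-0.04],0],[1,[0,0,-0.06],0],[1,[0,0,-0.08],0],[1,[0,0,-0.08],0]]'
```

```text
tip [ 0.50175159 -0.09410812  0.087     ] hole [ 0.50267583 -0.09370374]
time: 5.65
ee_pos: [0.5446, -0.0782, 0.0998]
tcp_rot: [3.141, -0.001, -2.805]
ft_force: [0.6, 0.9, -1.7]
gripper_width: 0.0143
grasp_force: 78.8
```

```bash
python3 -m pendant '[[1,[-0.002,-0.002,-0.02],0],[1,[-0.002,-0.002,-0.04],0],[1,[-0.002,-0.002,-0.06],0],[1,[-0.002,-0.002,-0.06],0]]'
```

```text
time: 6.05
ee_pos: [0.5441, -0.0787, 0.0849]
tcp_rot: [3.141, -0.001, -2.805]
ft_force: [0.1, 0.4, -1.6]
gripper_width: 0.0148
grasp_force: 78.8
```

Past the tip and into the key region with no contact. I'll push it home.

```bash
python3 -m pendant '[[1,[0,0,-0.015],0],[1,[0,0,-0.03],0],[1,[0,0,-0.045],0],[1,[0,0,-0.053],0],[1,[0,0,-0.057],0],[1,[0,0,-0.057],0]]'
```

```text
time: 6.65
ee_pos: [0.5445, -0.0788, 0.0717]
tcp_rot: [-3.141, -0.0, -2.805]
ft_force: [-1.8, 1.5, 1.9]
gripper_width: 0.0145
grasp_force: 79.4
```

```bash
python3 -m pendant '[[1,[0,0,-0.006],0],[1,[0,0,-0.01],0],[1,[0,0,-0.01],0]]'
```

```text
time: 6.95
ee_pos: [0.545, -0.0787, 0.0711]
tcp_rot: [-3.141, 0.002, -2.805]
ft_force: [-9.6, 5.0, 28.8]
gripper_width: 0.0144
grasp_force: 83.3
```

Seated on the turret: the force rises steeply at the expected height. Now I'll ease off, open and retreat upward.

```bash
python3 -m pendant '[[1,[0,0,0.006],0],[0.7,[0,0,0.006],0],[0.3,[0,0,0.006],0],[0,[0,0,0.006],0],[0,[0,0,0.006],0],[0,[0,0,0.006],0],[0,[0,0,0.006],0],[0,[0,0,0.08],0],[0,[0,0,0.2],0],[0,[0,0,0.35],0],[0,[0,0,0.45],0],[0,[0,0,0.45],0]]'; python3 - <<'E'
from h import *
Ms={n:model(n) for n in('scene','wrist','side')}
for n in Ms: save(n,n+'4.png')
f=lambda n,x,y,w,h:cv2.resize(cv2.imread(f'pics/{n}4.png')[y:y+h,x:x+w],(400,300),interpolation=cv2.INTER_CUBIC)
u=proj(Ms['side'],[.502,-.093,.06]).astype(int);v=proj(Ms['scene'],[.502,-.093,.06]).astype(int)
cv2.imwrite('pics/m4.png',np.vstack([np.hstack([f('side',u[0]-60,u[1]-45,120,90),f('scene',v[0]-60,v[1]-45,120,90)]),np.hstack([f('wrist',220,100,200,150),f('wrist',0,0,640,480)])]))
E
```

```text
time: 8.15
ee_pos: [0.5457, -0.0791, 0.1852]
tcp_rot: [-3.138, 0.005, -2.805]
ft_force: [0.3, 0.2, -0.2]
gripper_width: 0.0853
grasp_force: 0.0
```

View pics/m4.png

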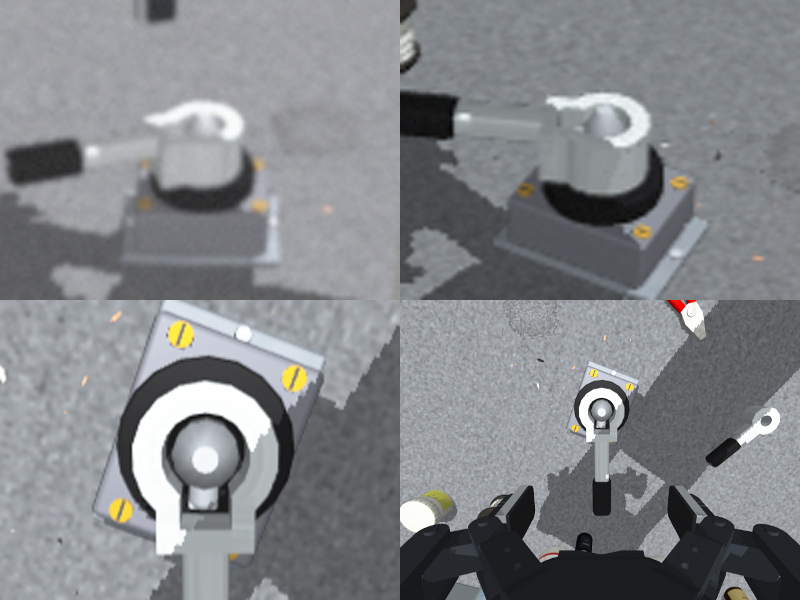

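The lever lies flat on the turret with the key in the keyway, and the gripper is clear of it. Handing in.

```bash
python3 -c "
from plant import r
print(r.close_job())"
```

```text
the job is handed in; nothing more can be done
None
```

The keyed lever is on the shaft with its keyway over the key, pushed fully home flat on the turret and released; I handed the job in after about 8 s of robot time, and no verdict came back.

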